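# Snap the sprung keeper over and lock the propeller shaft on its flat

### The job

Push the red-ended sprung keeper up over its centre so that it snaps down on to the round of the propeller shaft. Then, with the keeper riding on it, roll the shaft in its V-block (never lifting it out) by the black-balled handle, towards the keeper's hinge, until the keeper's foot drops fully on to the flat milled in the shaft; let go, with the shaft still lying in its V-block and the other things left where they are.

Things in the scene. Friction and masses are not known exactly. Their poses are not given: they have to be found in the camera images.
- fixture: Blue V-block fixture bolted to the bench (fixed): steel base plate 200 x 170 x 12 mm. Origin: bench level, straight below the middle of the V. y runs along the V-groove and the shaft; x across it, pointing from the keeper's hinge to the shaft. Two V-rests (90 degree groove, tops about 58 mm up) at y = +-62 mm.
- keeper_hinge (a point): Middle of the keeper's hinge pin, which lies along the fixture's y: fixture x = -62 mm, 87 mm above the bench, between two steel ears (20 mm long in x, 8 mm thick, centred at y = +-22 mm, tops 97 mm up).
- keeper (a joint): Turn of the sprung keeper about its pin, rad. 0: open at its stop, leaning 0.6 back from upright towards fixture -x. 0.6: upright, the over-centre point; a spring throws it away from there to either side (4 to 5 N at the paddle lifts it off its stop; past 0.6 it snaps down by itself and presses the shaft with 11 N). About 2.07: foot on the shaft's round. 2.17: foot fully down on the flat.
- keeper_tip (a point): Middle of the end edge of the keeper's red paddle (40 mm wide, 28 mm long). The keeper is a flat steel arm 18 mm wide and 10 mm thick, 99 mm from hinge pin to this tip. It is pushed over in fixture +x from the fixture's -x side.
- keeper_foot (a point): Middle of the underside of the keeper's brass foot, 14 mm long by 18 mm wide, which is 62 mm from the hinge pin and 18 mm below the pin's level when the keeper is home; it then sits over the middle of the shaft.
- shaft_mid (a point): Centre of the loose steel propeller shaft, on its axis, half-way along: 40 mm diameter, 220 mm long, about 0.9 kg, lying along the fixture's y in the V-rests, axis 55 mm above the bench (up to 4 mm off along y). The point's axes turn with the shaft; its y is the shaft's axis. The shaft stays by friction where it is left.
- groove (a point): Point on the V-groove's axis, 55 mm above the bench, where the shaft's middle lies. The middle 42 mm of the shaft bears one brass-coloured flat, 6 mm deep and 28 mm wide. Its angle to the handle varies and is not given: it starts facing fixture +x, 45 to 95 degrees from straight up. The keeper is fully down only within about 10 degrees of the right angle; it rises again if rolled too far.
- handle_ball (a point): Centre of the black ball, 24 mm diameter, at the end of the turning handle: a rod (8 mm) square to the shaft, 98 mm towards fixture +y from its middle. The ball's centre is 80 mm from the shaft's axis. At the start the handle leans 0.5 rad from upright to fixture +x; it is rolled towards -x. Pinched along the shaft's direction, the ball can turn between the fingers.
- bush: Bystander: brass bush, 44 mm diameter, 35 mm high; origin under its centre.
- hexset_mid (a point): Bystander: red folding key set, 105 x 30 x 22 mm, lying flat; its centre.
- wrench: Bystander: steel wrench, 200 mm long, lying flat along its own x axis between the robot and the fixture; origin under its middle.
- spraycan: Bystander: spray can, 66 mm diameter, 190 mm high; origin under its centre.
- jar: Bystander: amber jar, 64 mm diameter, 85 mm high; origin under its centre.
- hammer: Bystander: hammer, 280 mm long, lying along its own x axis; origin under its middle.
Mind the look-alikes: they are no part of the job. Leave any turquoise look-alike of the part that bears shaft_mid alone.

How it is judged (in metres and radians):
On the way:
1. the keeper has snapped over and rests on the round of the shaft, not yet on the flat, with the shaft lying in its V-block (value of joint keeper between 1.95 and 2.115 rad and z of shaft_mid in the frame of fixture below 0.06 m), for 0.2 s.
At the end, for the whole second after the job is handed in: The keeper's foot is down on the flat (keeper joint between 2.14 and 2.205 rad, that is within about 2 mm of fully down), the shaft lies at rest in its V-block (axis within 5 mm in height and 6 mm sideways of its place) (value of joint keeper between 2.14 and 2.205 rad and z of shaft_mid in the frame of fixture between 0.05 and 0.06 m and x of shaft_mid in the frame of fixture between -0.006 and 0.006 m and linear speed of shaft below 0.02 m/s); the robot touches nothing.
It fails at once if a bystander was moved by more than 30 mm (distance of any of bush, hexset_mid, wrench, spraycan, jar, hammer from where it was at the start of the episode above 0.03 m).
It fails at once if the shaft was lifted out of its V-block (z of shaft_mid in the frame of fixture above 0.075 m).
It also fails if it takes over 58 s, if anything falls off the work surface, if the arm or the gripper's body presses on something with over 40 N, if the wrist force passes 120 N, or if a joint passes its speed limit or range.

### The arm

A 6-joint arm with a two-finger parallel gripper is mounted at the origin on the work surface. World frame = base frame: x ahead of the robot, y to its left, z up, the work surface at z = 0. Lengths are in mm, angles in rad, forces in N, time in s.
With the tool pointing down it reaches from about 350 to 725 mm from the base axis. Payload 4.3 kg.
Tool frame: the origin (TCP) lies at the very end of the fingers, on their centre line; the grasp point (between the pads) lies 19 mm behind it (manip.pinch_z is the distance from the TCP to the grasp point, in mm); z points along the fingers, y is the line along which they close (so a half turn about z gives the same grasp; the last joint's range is limited). The gripper opens to 85 mm and grips with 20 to 120 N. Pads are 22 mm wide; open, the fingers measure 114 mm over their backs; the gripper's body (76 mm by 85 mm) begins 54 mm behind the grasp point. The pads swing forward as they close: fully open they stand 13 mm farther back than shut.
Start: joints at [1.003, 0.377, 0.081, 1.274, 0, 1.46], TCP at [254.148, 515.825, 231.329] pointing down, gripper open.
Joint ranges: [-2.72, 2.72], [-0.84, 1.66], [-1.02, 1.22], [-1.77, 2.12], [-1.37, 1.28], [-3.14, 3.14]. Speed limits (rad/s): [2.57, 2.57, 3.14, 3.14, 3.14, 3.14].

### API

Orientations are given as a unit quaternion [x, y, z, w].
In Python, from workcell import manip gives the robot as it stands. The module is installed in compiled form; this text tells all that it offers.
- The arm moves only by the tool move_arm, never from a script. Its argument "plan" is a list of rows, each an object with "claw": the finger opening in mm, from 0 to 85.4; "dp": the shift along the tool's x, y, z in mm, a list of three; "roll": the turn about the tool's z in rad. In form: [{"claw": claw, "dp": [tx, ty, tz], "roll": roll}, ...]. A call has 1 to 20 rows; each row is the pose to reach, as a shift and turn from the pose commanded when the call began, along the tool's axes at that moment; what a row does not reach only later rows make up. A row lasts 1/8 s, in which the tool goes at most 62.5 mm and 10.7 degrees, less where a joint would pass 70% of its speed; a pose out of reach is approached as far as the arm can. A call with a gripper value outside its range is refused whole. The fingers move at their own pace and stop on an object; "force" is the grip in N (left out, the last holds). Time passes only in rows, so rows that repeat a pose let the fingers close. It gives the time, the measured TCP pose, the force, the opening and the grip force at its end, in the units of the state.
- manip.sense(): the state, without advancing time (a new reading comes with each control period).
- manip.camera(name): name is "scene" or "side" or "wrist"; returns the picture (384x512x3 uint8, blue, green, red); there is no depth.
- manip.camera_params(name): a dict with "fov_y" (degrees; the focal length in pixels is half the picture's height over the tangent of half this angle, whatever the lens; pixels are square), "cx", "cy" (the principal point, pixels), "distortion" ([k1, k2, p1, p2, k3] as OpenCV has them; the pictures are not rectified), "pose" (4x4, takes a point from camera to world coordinates); the wrist camera has in their place "tool_from_camera" (4x4, takes a point from camera to tool coordinates, whose origin is the TCP and whose axes are the flange's). Camera axes: x right, y up, looking along -z (the intrinsics and any distortion apply to the point x, -y, -z); pixel columns grow to the right and rows downward; lengths in mm; the calibration is good to about 2 mm. A picture is of the moment at which its call begins: read the wrist's pose just before it. camera_params takes no time and is no camera call.
- manip.job_done(): hands the job in; it is judged then, once.
Trained networks look in the newest picture that a camera, given by its name, has taken for a name from the list of things; names that differ only in an ending like _2 or _b are one class to them, and where a whole thing is asked for, a point or a joint stands for the part that bears it (a point fixed in the world has none). Each returns a list of dicts, best first, with "conf" (0 to 1); they miss things now and then, are a little off and sometimes report something else, mostly with a low value. They report only what shows in the picture. A call takes as long as a camera call. They do not tell look-alikes from the thing itself.
- manip.silhouettes(camera, query): "pixels" (384x512 bool, what is visible of it) and "extent" ([centre column, centre row, width, height] in pixels, round what is visible of it).
- manip.landmark_of(camera, query): "centre" ([column, row] in pixels: a listed point, or the origin of a listed thing).
The state is a dict: "t": time; "joint_pos": joint angles; "joint_vel": joint speeds; "joint_efforts": joint torques, N m; "position": TCP position; "eef_rot": TCP orientation; "force": force on the tool from outside, world axes, zero at the start; "wrist_torque": the same for the moment, N m; "width": opening from 0.0 (shut) to 1.0 (fully open); "finger_force": force on a finger pad.
Only numpy, scipy, OpenCV 4.12 (cv2) and the standard library are available. Lean on these libraries where they do the work, as an engineer would, in place of code of your own. Each camera call takes 0.05 s, during which the arm holds its last target. There are 200 camera calls.

## Working session

There is one attempt and no reset: what is moved stays moved. The work goes in short steps, Python scripts to look and compute and a tool call to move; the robot and the scene stay as the last step left them, time stands still between calls to the robot, and variables do not carry over. Pictures are saved under pics/ and viewed, at most 10 in all, crops included, and the job is handed in when it is done.

Besides the shell and the picture viewer there is one more tool, called as name(argument=value, ...), one argument or row to a line, values as JSON. move_arm: Moves the arm, as the interface text tells. Its arguments: {"type":"object","properties":{"plan":{"type":"array"},"force":{"type":"number"}},"required":["plan"]}

```bash
mkdir -p pics; cat > h.py <<'E'
import numpy as np, cv2
from workcell import manip
from scipy.spatial.transform import Rotation as R
def cam(name):
    p=manip.camera_params(name); s=manip.sense()
    if 'pose' in p: T=np.array(p['pose'])
    else:
        T=np.eye(4);T[:3,:3]=R.from_quat(s['eef_rot']).as_matrix();T[:3,3]=s['position'];T=T@np.array(p['tool_from_camera'])
    f=192/np.tan(np.radians(p['fov_y'])/2)
    K=np.array([[f,0,p['cx']],[0,f,p['cy']],[0,0,1]]);return T,K,np.array(p['distortion'],float)
def ray(c,uv):
    T,K,d=c; x,y=cv2.undistortPoints(np.array([[uv]],float),K,d)[0,0]
    v=T[:3,:3]@np.array([x,-y,-1]);return T[:3,3],v/np.linalg.norm(v)
def onz(c,uv,z):
    o,v=ray(c,uv);return o+v*(z-o[2])/v[2]
def proj(c,P):
    T,K,d=c;q=(np.array(P,float)-T[:3,3])@T[:3,:3];q=q*[1,-1,-1]
    return cv2.projectPoints(q.reshape(-1,1,3),np.zeros(3),np.zeros(3),K,d)[0].reshape(-1,2)
def tri(cs,uvs):
    A=np.zeros((3,3));b=np.zeros(3)
    for c,u in zip(cs,uvs):
        o,v=ray(c,u);M=np.eye(3)-np.outer(v,v);A+=M;b+=M@o
    return np.linalg.solve(A,b)
E
python3 - <<'E'
from h import *
for n in ['scene','side']:
    im=manip.camera(n);cv2.imwrite(f'pics/{n}0.png',im)
    print(n,cam(n)[0][:3,3])
    for q in ['fixture','keeper_hinge','keeper_tip','keeper_foot','shaft_mid','groove','handle_ball']:
        print(q,[(np.round(r['centre']),round(r['conf'],2)) for r in manip.landmark_of(n,q)[:3]])
print(manip.sense())
a=cv2.imread('pics/scene0.png');b=cv2.imread('pics/side0.png')
cv2.imwrite('pics/both.png',cv2.resize(np.vstack([a,b]),(400,600)))
E
```

```text
scene [1223.4450619  -439.04862943 1069.99508398]
fixture [(array([246., 251.]), 0.7)]
keeper_hinge [(array([229., 216.]), 0.63)]
keeper_tip [(array([222., 183.]), 0.73), (array([242., 240.]), 0.22)]
keeper_foot [(array([227., 199.]), 0.58), (array([213., 212.]), 0.27)]
shaft_mid [(array([126., 212.]), 0.91), (array([242., 239.]), 0.78), (array([322., 209.]), 0.73)]
groove [(array([238., 242.]), 0.81)]
handle_ball [(array([280., 217.]), 0.82), (array([149., 181.]), 0.71), (array([342., 173.]), 0.69)]
side [ 303.49634795 -878.25613085 1186.39296351]
fixture [(array([277., 238.]), 0.83)]
keeper_hinge [(array([258., 222.]), 0.92)]
keeper_tip [(array([236., 208.]), 0.58)]
keeper_foot [(array([249., 210.]), 0.83)]
shaft_mid [(array([275., 221.]), 0.95), (array([195., 327.]), 0.86), (array([254., 169.]), 0.63)]
groove [(array([275., 222.]), 0.87), (array([252., 208.]), 0.74)]
handle_ball [(array([182., 279.]), 0.84), (array([237., 136.]), 0.8), (array([178., 149.]), 0.72)]
{'t': 0.8, 'joint_pos': array([ 1.00267833e+00,  3.77249158e-01,  8.10247853e-02,  1.27439414e+00,
       -2.27582806e-05,  1.46046823e+00]), 'joint_vel': array([ 0.00086203,  0.00068813,  0.00074897,  0.00060942, -0.0001997 ,
        0.00182419]), 'joint_efforts': array([ 9.46906657e-04, -4.63460577e+01,  2.70141417e+01, -5.28069108e-05,
       -1.05034053e-04,  2.57373063e-05]), 'position': array([254.17428811, 515.82939315, 231.36804546]), 'eef_rot': array([2.26901432e-01, 9.73917723e-01, 8.00539654e-05, 4.03148623e-05]), 'force': array([ 0.67947537,  0.08881546, -0.13844222]), 'wrist_torque': array([0.01737748, 0.00110088, 0.00415227]), 'finger_force': 0.0, 'width': 0.9995263473216753}
```

View pics/scene0.png

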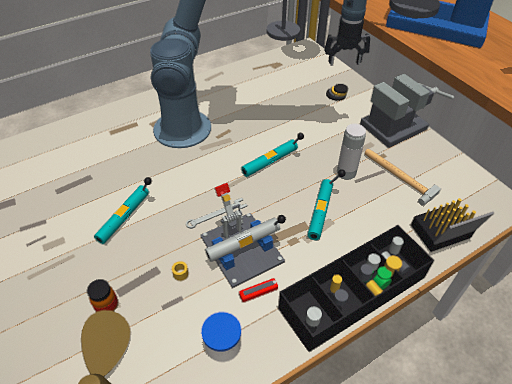

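View pics/side0.png

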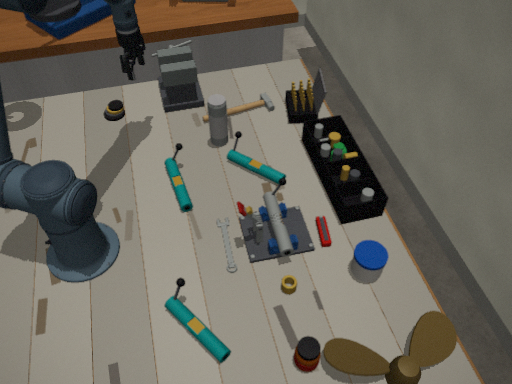

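Scene picture: the steel shaft in the blue V-block is at (242,239). The turquoise ones at (126,212), (270,155) and (322,209) are look-alikes. In the side picture the shaft is at (277,222), with look-alikes at (195,327), (254,167) and (178,183). The steel shaft lying in the V-rests with the keeper over it is the one meant. I'll fit the fixture pose and check it on an enlarged crop.

```bash
cat > fit.py <<'E'
from h import *
from scipy.optimize import least_squares
cs=cam('scene');cd=cam('side')
def pts(p,k=0.,h=0.5):
    x,y,a,sy=p; 
    th=-0.6+k
    loc=[[0,0,0],[-62,0,87],[-62+99*np.sin(th),0,87+99*np.cos(th)],[0,0,55],[80*np.sin(h),98+sy,55+80*np.cos(h)]]
    loc=np.array(loc,float);c,s=np.cos(a),np.sin(a)
    return loc@np.array([[c,s,0],[-s,c,0],[0,0,1]])+[x,y,0]
O1=np.array([[246,251],[229,216],[222,183],[240,241],[280,217]])
O2=np.array([[277,238],[258,222],[238,207],[275,222],[283,182]])
best=None
for a0 in np.arange(-3,3.2,.5):
    r=least_squares(lambda p:np.r_[(proj(cs,pts(p))-O1).ravel(),(proj(cd,pts(p))-O2).ravel(),p[3]/4],[550,0,a0,0],loss='soft_l1')
    if best is None or r.cost<best.cost: best=r
if __name__=='__main__':
    p=best.x;print(p,best.cost);print(np.round(proj(cs,pts(p))-O1,1),np.round(proj(cd,pts(p))-O2,1));print(np.round(pts(p)))
    out=[]
    for n,c,(u,v) in [('scene',cs,(180,160)),('side',cd,(215,150))]:
        im=cv2.imread(f'pics/{n}0.png')[v:v+120,u:u+130];im=cv2.resize(im,None,fx=3,fy=3,interpolation=2)
        for q in proj(c,pts(p)): cv2.circle(im,tuple(int(t) for t in (q-[u,v]+.5)*3),3,(255,0,255),1)
        out.append(im)
    cv2.imwrite('pics/crop.png',np.hstack(out))
E
python3 fit.py
```

```text
[580.99386596 -87.00698522   6.23697593   2.9961083 ] 16.22822084580362
[[-4.7 -0.8]
 [ 1.4  0.7]
 [-1.9  1.3]
 [ 0.9 -2. ]
 [-0.1  2.2]] [[-0.3 -3.4]
 [-0.7 -0.9]
 [-0.1 -0.2]
 [ 2.3  2.1]
 [-0.4  0.2]]
[[581. -87.   0.]
 [519. -84.  87.]
 [463. -82. 169.]
 [581. -87.  55.]
 [624.  12. 125.]]
```

View pics/crop.png

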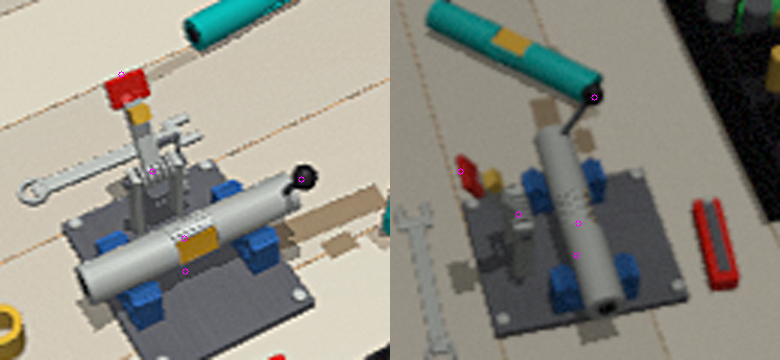

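The crop confirms it: steel shaft in the blue V-block, brass flat facing +x, keeper leaning back with its red paddle. The fixture is at about (581,-87), yaw -0.046. Next I'll work out the moves to get behind the paddle.

```bash
cat >> fit.py <<'E'
def fw(l,p=best.x):
    c,s=np.cos(p[2]),np.sin(p[2]);return np.array([p[0]+c*l[0]-s*l[1],p[1]+s*l[0]+c*l[1],l[2]])
def dp(w):
    s=manip.sense();return np.round(R.from_quat(s['eef_rot']).as_matrix().T@(np.array(w)-s['position']),1)
def rollto(ang):
    s=manip.sense();y=R.from_quat(s['eef_rot']).as_matrix()[:,1]
    d=ang-np.arctan2(y[1],y[0]);d=(d+np.pi/2)%np.pi-np.pi/2;return -d
E
python3 - <<'E'
from fit import *
print(dp(fw([-158,0,231])),rollto(np.pi/2+best.x[2]))
for n in['spraycan']:print(tri([cs,cd],[ (349,150),(218,120)]))
E
```

```text
[-4.148e+02 -4.595e+02  3.000e-01] -0.41158051719625277
[494.2564405  364.77914922 106.61489666]
```

move_arm(
  plan=[
    {"claw":0,"dp":[-415,-460,0],"roll":-0.412},
    {"claw":0,"dp":[-415,-460,0],"roll":-0.412},
    {"claw":0,"dp":[-415,-460,0],"roll":-0.412},
    {"claw":0,"dp":[-415,-460,0],"roll":-0.412},
    {"claw":0,"dp":[-415,-460,0],"roll":-0.412},
    {"claw":0,"dp":[-415,-460,0],"roll":-0.412},
    {"claw":0,"dp":[-415,-460,0],"roll":-0.412},
    {"claw":0,"dp":[-415,-460,0],"roll":-0.412},
    {"claw":0,"dp":[-415,-460,0],"roll":-0.412},
    {"claw":0,"dp":[-415,-460,0],"roll":-0.412},
    {"claw":0,"dp":[-415,-460,0],"roll":-0.412},
    {"claw":0,"dp":[-415,-460,0],"roll":-0.412},
    {"claw":0,"dp":[-415,-460,0],"roll":-0.412},
    {"claw":0,"dp":[-415,-460,0],"roll":-0.412},
    {"claw":0,"dp":[-415,-460,0],"roll":-0.412},
  ],
)

```text
t: 2.68
position: [423.0, -79.4, 231.4]
eef_rot: [0.022, 1.0, 0.0, 0.0]
force: [-0.3, 0.7, 0.7]
width: 0.003
finger_force: 0.0
```

```bash
python3 - <<'E'
from fit import *
s=manip.sense();print(s['position'],s['eef_rot'],s['force'],s['width'])
print(dp(fw([-158,0,148])),dp(fw([-50,0,148])),rollto(np.pi/2+best.x[2]))
c=cam('wrist');cv2.imwrite('pics/w1.png',manip.camera('wrist'))
print(proj(c,pts(best.x)))
for q in ['keeper_hinge','keeper_tip','keeper_foot','groove','handle_ball']:
        print(q,[(np.round(r['centre']),round(r['conf'],2)) for r in manip.landmark_of('wrist',q)[:3]])
E
```

```text
[423.01455801 -79.35868415 231.38874146] [2.20228319e-02 9.99757464e-01 2.25141307e-05 8.49141220e-05] [-0.26642335  0.70412977  0.74787543] 0.00277030647041214
[-0.1 -0.3 83.4] [-108.1   -0.6   83.4] 0.002160155107564954
[[253.13708341 277.55067285]
 [253.1861021  271.63721058]
 [253.26459378 264.13123786]
 [253.09462433 302.91155659]
 [350.43987005 374.29252666]]
keeper_hinge []
keeper_tip [(array([117., 270.]), 0.6)]
keeper_foot []
groove []
handle_ball [(array([64., 14.]), 0.85)]
```

View pics/w1.png

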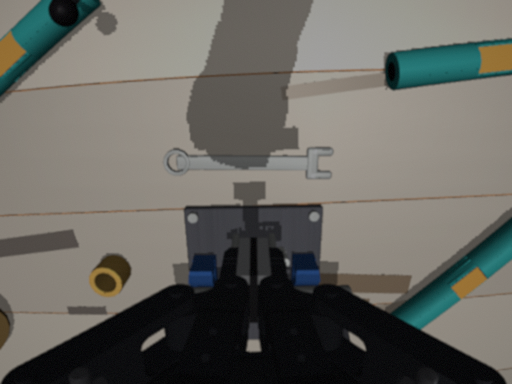

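Wrist view: the fixture plate edge lies level, with its corners at (186,207) and (322,206). The V-rests at (203,268) and (304,268) are centred on the fingers at column 253, so the alignment is good. I'll go down behind the paddle and push.

move_arm(
  plan=[
    {"claw":0,"dp":[0,0,45],"roll":0},
    {"claw":0,"dp":[0,0,83],"roll":0},
    {"claw":0,"dp":[0,0,83],"roll":0},
    {"claw":0,"dp":[-12,0,83],"roll":0},
    {"claw":0,"dp":[-20,0,83],"roll":0},
    {"claw":0,"dp":[-28,0,83],"roll":0},
    {"claw":0,"dp":[-36,0,83],"roll":0},
    {"claw":0,"dp":[-44,0,83],"roll":0},
    {"claw":0,"dp":[-52,0,83],"roll":0},
    {"claw":0,"dp":[-60,0,83],"roll":0},
    {"claw":0,"dp":[-68,0,83],"roll":0},
    {"claw":0,"dp":[-76,0,83],"roll":0},
    {"claw":0,"dp":[-84,0,83],"roll":0},
    {"claw":0,"dp":[-92,0,83],"roll":0},
    {"claw":0,"dp":[-100,0,83],"roll":0},
    {"claw":0,"dp":[-108,0,83],"roll":0},
    {"claw":0,"dp":[-108,0,83],"roll":0},
  ],
)

```text
t: 5.1
position: [531.7, -85.3, 148.3]
eef_rot: [0.023, 1.0, -0.0, 0.0]
force: [0.8, -0.0, 0.8]
width: 0.003
finger_force: 0.0
```

```bash
python3 - <<'E'
from fit import *
s=manip.sense();print(s['position'],s['force'])
manip.camera('scene');I=[manip.camera(n) for n in('scene','side')]
out=[cv2.resize(im[v:v+120,u:u+130],None,fx=3,fy=3,interpolation=2) for im,(u,v) in zip(I,[(180,160),(215,150)])]
cv2.imwrite('pics/crop2.png',np.hstack(out))
for n in('scene','side'):
  for q in['keeper_tip','handle_ball']:print(n,q,[(np.round(r['centre'],1),round(r['conf'],2)) for r in manip.landmark_of(n,q)[:4]])
E
```

```text
[531.71029426 -85.26031181 148.25824202] [ 0.78254401 -0.02540236  0.82621793]
scene keeper_tip [(array([248.7, 238.9]), 0.56)]
scene handle_ball [(array([340.3, 172.2]), 0.85), (array([282.3, 219.6]), 0.8), (array([146.1, 181.5]), 0.71), (array([301.1, 134.4]), 0.65)]
side keeper_tip [(array([288.9, 212.6]), 0.86)]
side handle_ball [(array([183. , 280.7]), 0.78), (array([181. , 143.6]), 0.76), (array([283.4, 179.9]), 0.74), (array([236.5, 110.3]), 0.19)]
```

View pics/crop2.png

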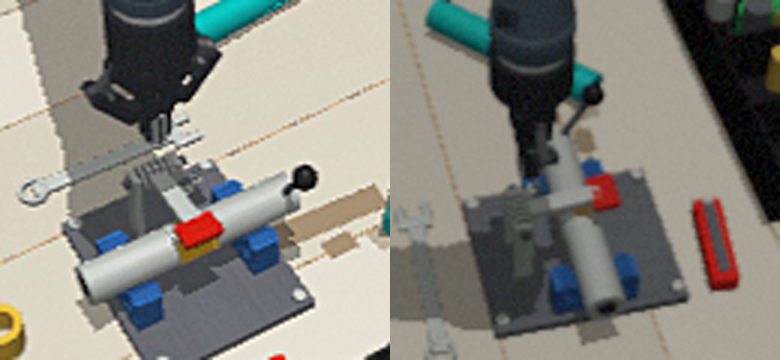

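The keeper has snapped on to the round, with its red paddle over the shaft. The ball is at scene (281.7,219.3) and side (283.3,181.7). I'll triangulate it and move above it.

```bash
python3 - <<'E'
from fit import *
b=tri([cs,cd],[(281.7,219.3),(283.3,181.7)]);print(b, proj(cs,b),proj(cd,b))
print(pts(best.x)[4])
print('up/over',dp([b[0],b[1],200]), rollto(np.pi/2+best.x[2]))
E
```

```text
[626.80194886  15.39511135 124.19219555] [[281.51970581 219.60918006]] [[283.1475199  181.42232992]]
[623.97227395  12.10962771 125.20660495]
up/over [-91.3 104.8 -51.6] 0.0003064688001206406
```

move_arm(
  plan=[
    {"claw":0,"dp":[0,0,-52],"roll":0},
    {"claw":70,"dp":[-45,50,-52],"roll":0},
    {"claw":70,"dp":[-91,105,-52],"roll":0},
    {"claw":70,"dp":[-91,105,-52],"roll":0},
    {"claw":70,"dp":[-91,105,-52],"roll":0},
    {"claw":70,"dp":[-91,105,-52],"roll":0},
    {"claw":70,"dp":[-91,105,-52],"roll":0},
  ],
)

```text
t: 6.32
position: [625.8, 14.3, 200.5]
eef_rot: [0.024, 1.0, -0.0, -0.0]
force: [-0.7, -0.0, 0.2]
width: 0.82
finger_force: 0.0
```

```bash
python3 - <<'E'
from fit import *
c=cam('wrist');im=manip.camera('wrist');cv2.imwrite('pics/w2.png',im)
print(manip.sense()['position'],proj(c,[626.8,15.4,124.2]),proj(c,pts(best.x)[4]))
for q in ['handle_ball','shaft_mid']:
        print(q,[(np.round(r['centre']),round(r['conf'],2)) for r in manip.landmark_of('wrist',q)[:3]])
E
```

```text
[626.00299336  14.43253021 200.5896123 ] [[255.51481484 206.64888305]] [[250.77680732 203.63175817]]
handle_ball [(array([252., 200.]), 0.81)]
shaft_mid [(array([147., 140.]), 0.96), (array([422., 129.]), 0.95)]
```

View pics/w2.png

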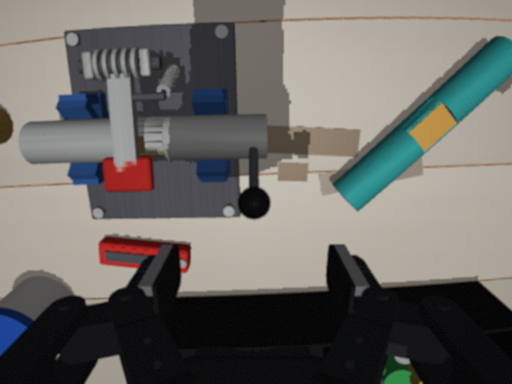

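The wrist view shows the ball at (254,202). The shaft axis runs from (24,143) to (266,135), and the keeper lies on the round. I'll refine the position.

```bash
python3 - <<'E'
from fit import *
c=cam('wrist')
b=onz(c,(254,202),125);e1=onz(c,(24,143),55);e2=onz(c,(266,135),55)
d=(e2-e1)/np.linalg.norm(e2-e1);print('ball',b,'ends',e1,e2,'yaw',-np.arctan2(d[0],d[1]))
m=(e1+e2)/2;n=np.array([d[1],-d[0],0]);print('ball across',(b-m)@n,'expect',80*np.sin(.5),'along',(b-m)@d,'mid',m)
print(dp(b-[0,0,19]),rollto(np.arctan2(d[1],d[0])), 'len',np.linalg.norm(e1-e2))
E
```

```text
ball [623.40551698  14.97542963 125.        ] ends [ 578.97707995 -200.2385       55.        ] [584.7657099  27.6215256  55.       ] yaw -0.025398861113190438
ball across 38.948506345582445 expect 38.35404308833624 along 102.30605532243567 mid [581.87139492 -86.3084872   55.        ]
[ 2.9  0.1 94.6] -0.021603700769425638 len 227.93354185814346
```

```bash
python3 - <<'E'
from fit import *
im=cv2.imread('pics/scene0.png');hsv=cv2.cvtColor(im,cv2.COLOR_BGR2HSV)
m=cv2.inRange(hsv,(12,130,90),(30,255,255));m[:228]=0;m[256:]=0;m[:,:225]=0;m[:,262:]=0
ys,xs=np.nonzero(m);print(len(xs),xs.mean(),ys.mean(),xs.min(),xs.max(),ys.min(),ys.max())
a=-0.033;ex=np.array([np.cos(a),np.sin(a),0]);ey=np.array([-np.sin(a),np.cos(a),0]);ez=np.array([0,0,1.])
res=[]
for phi in range(30,111,2):
    p=np.radians(phi);n=np.sin(p)*ex+np.cos(p)*ez;t=np.cos(p)*ex-np.sin(p)*ez
    C=np.array([581.9,-86.3,55])+14*n
    q=proj(cs,[C+u*14*t+v*21*ey for u,v in[(-1,-1),(-1,1),(1,1),(1,-1)]])
    best_=0
    for dx in np.arange(-3,3.1,1):
      for dy in np.arange(-3,3.1,1):
        k=np.zeros_like(m);cv2.fillConvexPoly(k,np.round((q+[dx,dy])*16).astype(int),255,shift=4)
        i=(k&m>0).sum()/((k|m)>0).sum() if True else 0
        if i>best_:best_=i;w=(dx,dy)
    k=np.zeros_like(m);cv2.fillConvexPoly(k,np.round(q*16).astype(int),255,shift=4)
    res.append((phi,round(((k>0)&(m>0)).sum()/((k>0)|(m>0)).sum(),2),round(best_,2),w,cv2.contourArea(q.astype(np.float32))))
for r in res[::2]:print(r)
E
```

```text
94 245.64893617021278 241.25531914893617 239 252 236 247
(30, np.float64(0.31), np.float64(0.55), (np.float64(3.0), np.float64(2.0)), 148.16903632646427)
(34, np.float64(0.35), np.float64(0.55), (np.float64(2.0), np.float64(1.0)), 148.33177712280303)
(38, np.float64(0.37), np.float64(0.54), (np.float64(2.0), np.float64(1.0)), 147.74043484334834)
(42, np.float64(0.39), np.float64(0.55), (np.float64(2.0), np.float64(1.0)), 146.3983546763193)
(46, np.float64(0.42), np.float64(0.56), (np.float64(2.0), np.float64(0.0)), 144.31267322821077)
(50, np.float64(0.46), np.float64(0.56), (np.float64(2.0), np.float64(0.0)), 141.49518592772074)
(54, np.float64(0.48), np.float64(0.58), (np.float64(2.0), np.float64(0.0)), 137.9622004708508)
(58, np.float64(0.51), np.float64(0.59), (np.float64(2.0), np.float64(0.0)), 133.73314491321798)
(62, np.float64(0.53), np.float64(0.61), (np.float64(2.0), np.float64(-1.0)), 128.83246188797057)
(66, np.float64(0.57), np.float64(0.65), (np.float64(1.0), np.float64(0.0)), 123.28717121772934)
(70, np.float64(0.58), np.float64(0.66), (np.float64(1.0), np.float64(0.0)
[... 294 characters left out ...]
 95.33546619187109)
(86, np.float64(0.68), np.float64(0.84), (np.float64(2.0), np.float64(-1.0)), 87.09854279353749)
(90, np.float64(0.61), np.float64(0.79), (np.float64(2.0), np.float64(-2.0)), 78.44827900279779)
(94, np.float64(0.58), np.float64(0.78), (np.float64(2.0), np.float64(-2.0)), 69.4317770259222)
(98, np.float64(0.54), np.float64(0.69), (np.float64(2.0), np.float64(-2.0)), 60.09655238362029)
(102, np.float64(0.5), np.float64(0.62), (np.float64(2.0), np.float64(-3.0)), 50.49251158419065)
(106, np.float64(0.43), np.float64(0.5), (np.float64(1.0), np.float64(-3.0)), 40.669894414255396)
(110, np.float64(0.33), np.float64(0.38), (np.float64(3.0), np.float64(-1.0)), 30.679548633517697)
```

move_arm(
  plan=[
    {"claw":70,"dp":[3,0,50],"roll":-0.015},
    {"claw":70,"dp":[3,0,95],"roll":-0.015},
    {"claw":70,"dp":[3,0,95],"roll":-0.015},
    {"claw":20,"dp":[3,0,95],"roll":-0.015},
    {"claw":15,"dp":[3,0,95],"roll":-0.015},
    {"claw":15,"dp":[3,0,95],"roll":-0.015},
    {"claw":15,"dp":[3,0,95],"roll":-0.015},
    {"claw":15,"dp":[3,0,95],"roll":-0.015},
  ],
  force=30,
)

```text
t: 7.48
position: [625.9, 14.7, 107.7]
eef_rot: [0.016, 1.0, -0.001, 0.003]
force: [0.1, -2.2, 6.9]
width: 0.259
finger_force: 29.3
```

move_arm(
  plan=[
    {"claw":15,"dp":[5,0,-2.5],"roll":0},
    {"claw":15,"dp":[10.2,0,-4.7],"roll":0},
    {"claw":15,"dp":[15.6,0,-6.5],"roll":0},
    {"claw":15,"dp":[21,0,-7.9],"roll":0},
    {"claw":15,"dp":[26.5,0,-8.9],"roll":0},
    {"claw":15,"dp":[32.2,0,-9.6],"roll":0},
    {"claw":15,"dp":[37.8,0,-9.8],"roll":0},
    {"claw":15,"dp":[43.5,0,-9.6],"roll":0},
    {"claw":15,"dp":[49.1,0,-9.1],"roll":0},
    {"claw":15,"dp":[54.7,0,-8.1],"roll":0},
    {"claw":15,"dp":[60.1,0,-6.8],"roll":0},
    {"claw":15,"dp":[65.6,0,-5],"roll":0},
    {"claw":15,"dp":[65.6,0,-5],"roll":0},
  ],
)

```text
t: 9.1
position: [562.4, 17.6, 113.7]
eef_rot: [0.015, 1.0, -0.0, 0.005]
force: [2.7, -0.5, 8.8]
width: 0.252
finger_force: 29.6
```

```bash
cat > kp.py <<'E'
from fit import *
s=manip.sense();print(s['t'],s['position'],s['force'],s['width'])
P=[581.9,-86.3,-0.033,2]
def kt(k):
    th=k-.6;l=[-62+99*np.sin(th),0,87+99*np.cos(th)];return fw(l,P)
I=[]
for n,c in(('scene',cs),('side',cd)):
    im=manip.camera(n);I.append(im)
    h=cv2.cvtColor(im,cv2.COLOR_BGR2HSV);m=cv2.inRange(h,(0,150,80),(6,255,255))|cv2.inRange(h,(174,150,80),(180,255,255))
    u,v=proj(c,kt(2.1))[0].astype(int);M=np.zeros_like(m);M[v-16:v+16,u-16:u+16]=1;m=m*M
    ys,xs=np.nonzero(m);print(n,len(xs),xs.mean().round(2),ys.mean().round(2),'pred shift 2.07->2.17',(proj(c,kt(2.17))-proj(c,kt(2.07))).round(1))
    print([(np.round(r['centre'],1),round(r['conf'],2)) for r in manip.landmark_of(n,'handle_ball')[:4]])
out=[cv2.resize(im[v:v+120,u:u+130],None,fx=3,fy=3,interpolation=2) for im,(u,v) in zip(I,[(180,160),(215,150)])]
import sys;cv2.imwrite(f'pics/{sys.argv[1]}.png',np.hstack(out))
E
python3 kp.py k1
```

```text
9.1 [562.41891254  17.59346917 113.72344088] [ 2.68376866 -0.46499631  8.84055208] 0.2519703893425945
scene 112 245.8 236.52 pred shift 2.07->2.17 [[0.1 2.3]]
[(array([147.7, 180.5]), 0.96), (array([341.6, 173.4]), 0.92), (array([302.2, 135.9]), 0.8), (array([269.6, 202.1]), 0.74)]
side 80 286.35 213.96 pred shift 2.07->2.17 [[-0.  2.]]
[(array([179.2, 145.2]), 0.91), (array([264.4, 179.4]), 0.87), (array([179.8, 281.2]), 0.74), (array([240.1, 135.1]), 0.59)]
```

View pics/k1.png

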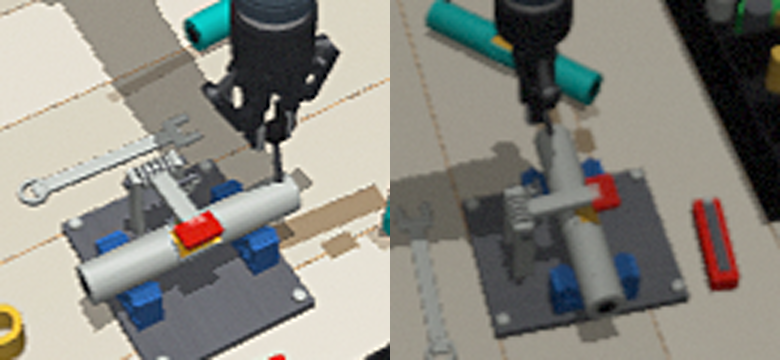

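move_arm(
  plan=[
    {"claw":15,"dp":[5.3,0,1.5],"roll":0},
    {"claw":15,"dp":[10.3,0,3.6],"roll":0},
    {"claw":15,"dp":[15.2,0,6.4],"roll":0},
    {"claw":15,"dp":[19.8,0,9.5],"roll":0},
    {"claw":15,"dp":[24.2,0,12.9],"roll":0},
    {"claw":15,"dp":[28.3,0,16.7],"roll":0},
    {"claw":15,"dp":[28.3,0,16.7],"roll":0},
  ],
)

```text
t: 10.18
position: [530.6, 18.7, 96.6]
eef_rot: [0.015, 1.0, -0.0, 0.002]
force: [-6.6, 0.0, 16.7]
width: 0.248
finger_force: 28.7
```

```bash
python3 kp.py k2
```

```text
10.175 [530.58047295  18.69398135  96.56080488] [-6.58141375  0.03436359 16.70226023] 0.24829046004220828
scene 111 245.99 237.95 pred shift 2.07->2.17 [[0.1 2.3]]
[(array([264.6, 199.3]), 0.88), (array([340.6, 172. ]), 0.87), (array([148.2, 181.6]), 0.72), (array([301., 135.]), 0.59)]
side 80 286.38 214.74 pred shift 2.07->2.17 [[-0.  2.]]
[(array([179.6, 146.4]), 0.87), (array([253.9, 183.1]), 0.8), (array([235.7, 136. ]), 0.66), (array([182.3, 281.9]), 0.6)]
```

move_arm(
  plan=[
    {"claw":15,"dp":[2,0,1.3],"roll":0},
    {"claw":15,"dp":[3.9,0,3.2],"roll":0},
    {"claw":15,"dp":[5.8,0,5.1],"roll":0},
    {"claw":15,"dp":[7.5,0,7.2],"roll":0},
    {"claw":15,"dp":[7.5,0,7.2],"roll":0},
  ],
)

```text
t: 11.0
position: [521.1, 19.0, 88.6]
eef_rot: [0.015, 1.0, -0.0, -0.0]
force: [-7.6, -1.5, 16.9]
width: 0.223
finger_force: 28.4
```

```bash
python3 kp.py k3
```

```text
11.0 [521.09283507  18.99598374  88.58280783] [-7.64521111 -1.53409209 16.89619735] 0.2227071223243056
scene 111 246.07 238.26 pred shift 2.07->2.17 [[0.1 2.3]]
[(array([338.8, 170.5]), 0.93), (array([264.9, 200.6]), 0.91), (array([304.1, 133.3]), 0.66), (array([147.8, 179.6]), 0.64)]
side 87 286.16 215.22 pred shift 2.07->2.17 [[-0.  2.]]
[(array([177.1, 144.7]), 0.84), (array([184.8, 282.3]), 0.76), (array([252.8, 187.8]), 0.75)]
```

```bash
python3 - <<'E'
from fit import *
c=cam('wrist');im=manip.camera('wrist');cv2.imwrite('pics/w3.png',im)
print([(np.round(r['centre'],1),round(r['conf'],2)) for r in manip.landmark_of('wrist','handle_ball')[:3]])
for th in range(-60,-30,3):
    t=np.radians(th);P=[581.9,-86.3,-0.033];w=fw([80*np.sin(t),102,55+80*np.cos(t)],P)
    print(th,w.round(),proj(cs,w).round(1),proj(cd,w).round(1),proj(c,w).round(1))
E
python3 - <<'E'
import cv2,numpy as np
a=cv2.imread('pics/w3.png');b=cv2.imread('pics/k3.png')
b=cv2.resize(b,(800,369)); a=cv2.resize(a[100:300,150:450],(346,231))
o=np.zeros((600,800,3),np.uint8);o[:369]=b;o[369:,:346]=a;cv2.imwrite('pics/m3.png',o)
E
```

```text
[(array([250.2, 312.2]), 0.82)]
-60 [516.  18.  95.] [[260.5 199.9]] [[247.9 193.9]] [[251.4 254.2]]
-57 [518.  18.  99.] [[260.9 199.6]] [[248.6 193. ]] [[251.4 262. ]]
-54 [521.  18. 102.] [[261.3 199.3]] [[249.3 192.2]] [[251.3 270.4]]
-51 [523.  18. 105.] [[261.7 199.2]] [[250.1 191.3]] [[251.3 279.2]]
-48 [526.  18. 109.] [[262.2 199. ]] [[251.  190.5]] [[251.2 288.4]]
-45 [529.  18. 112.] [[262.8 199. ]] [[251.9 189.7]] [[251.2 298. ]]
-42 [532.  17. 114.] [[263.3 199.1]] [[252.9 188.9]] [[251.1 307.8]]
-39 [535.  17. 117.] [[263.9 199.2]] [[253.9 188.2]] [[251.1 318. ]]
-36 [538.  17. 120.] [[264.5 199.3]] [[255.  187.4]] [[251.  328.2]]
-33 [542.  17. 122.] [[265.2 199.6]] [[256.1 186.7]] [[251.  338.6]]
```

View pics/m3.png

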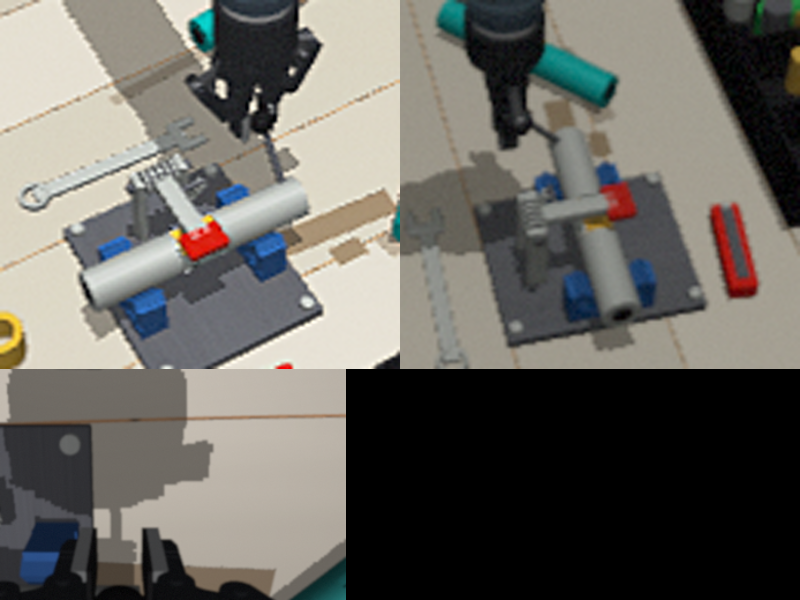

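The ball is near -40° (side (252.8,187.8), wrist (250,312)) and has slipped towards the pads' edge. The keeper is partly down. I'll re-grip centred and with more force.

move_arm(
  plan=[
    {"claw":50,"dp":[0,0,0],"roll":0},
    {"claw":50,"dp":[0,0,0],"roll":0},
    {"claw":50,"dp":[0,0,0],"roll":0},
    {"claw":50,"dp":[-8,0,-8],"roll":0},
    {"claw":50,"dp":[-13,0,-9],"roll":0},
    {"claw":50,"dp":[-13,0,-9],"roll":0},
  ],
)

```text
t: 12.05
position: [536.4, 18.3, 95.7]
eef_rot: [0.015, 1.0, 0.0, 0.001]
force: [0.2, -1.1, -0.4]
width: 0.588
finger_force: 0.0
```

```bash
python3 kp.py k4; python3 - <<'E'
from fit import *
c=cam('wrist');im=manip.camera('wrist')
print([(np.round(r['centre'],1),round(r['conf'],2)) for r in manip.landmark_of('wrist','handle_ball')[:3]])
for th in range(-54,-30,3):
    t=np.radians(th);P=[581.9,-86.3,-0.033];w=fw([80*np.sin(t),102,55+80*np.cos(t)],P)
    print(th,w.round(),proj(c,w).round(1))
b=cv2.imread('pics/k4.png')
a=cv2.resize(im,(780,585))[200:440]
cv2.imwrite('pics/m4.png',np.vstack([b,a]))
E
```

```text
12.05 [536.44609667  18.28618577  95.71182101] [ 0.21316055 -1.0698915  -0.39347929] 0.587981272773154
scene 118 245.86 237.98 pred shift 2.07->2.17 [[0.1 2.3]]
[(array([149. , 181.8]), 0.84), (array([265.6, 199.2]), 0.64), (array([340.8, 170.8]), 0.61), (array([301.7, 135.6]), 0.58)]
side 80 286.44 215.26 pred shift 2.07->2.17 [[-0.  2.]]
[(array([237.1, 135.7]), 0.87), (array([180. , 146.6]), 0.82), (array([254.6, 188.4]), 0.75), (array([184.5, 280.9]), 0.58)]
[(array([251.7, 278.2]), 0.82)]
-54 [521.  18. 102.] [[251.6 236.4]]
-51 [523.  18. 105.] [[251.6 244.6]]
-48 [526.  18. 109.] [[251.5 253.3]]
-45 [529.  18. 112.] [[251.5 262.4]]
-42 [532.  17. 114.] [[251.5 271.8]]
-39 [535.  17. 117.] [[251.4 281.5]]
-36 [538.  17. 120.] [[251.4 291.5]]
-33 [542.  17. 122.] [[251.3 301.6]]
```

View pics/m4.png

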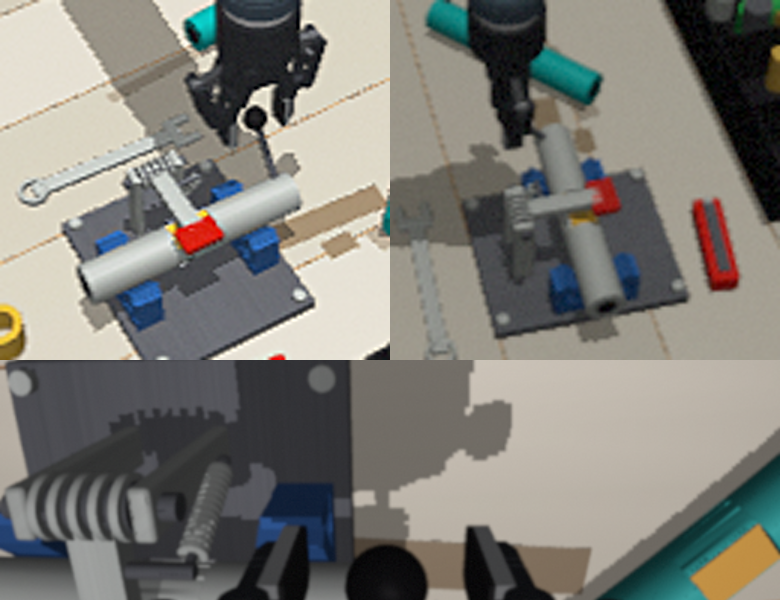

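The ball is between the fingers at about -40.5°, and the keeper is partly dropped. The images suggest about 15° more.

move_arm(
  plan=[
    {"claw":50,"dp":[2.5,0,-1],"roll":0},
    {"claw":15,"dp":[2.5,0,-1],"roll":0},
    {"claw":15,"dp":[2.5,0,-1],"roll":0},
    {"claw":15,"dp":[2.5,0,-1],"roll":0},
    {"claw":15,"dp":[2.5,0,-1],"roll":0},
    {"claw":15,"dp":[5.1,0,1.3],"roll":0},
    {"claw":15,"dp":[7.6,0,3.8],"roll":0},
    {"claw":15,"dp":[10,0,6.3],"roll":0},
    {"claw":15,"dp":[12.3,0,8.9],"roll":0},
    {"claw":15,"dp":[14.4,0,11.7],"roll":0},
    {"claw":15,"dp":[16.5,0,14.5],"roll":0},
    {"claw":15,"dp":[16.5,0,14.5],"roll":0},
  ],
  force=80,
)

```text
t: 13.85
position: [521.3, 18.8, 83.9]
eef_rot: [0.015, 1.0, -0.0, 0.003]
force: [-5.0, 1.4, 18.6]
width: 0.238
finger_force: 80.6
```

```bash
python3 kp.py k5; python3 - <<'E'
from fit import *
c=cam('wrist');im=manip.camera('wrist')
print([(np.round(r['centre'],1),round(r['conf'],2)) for r in manip.landmark_of('wrist','handle_ball')[:3]])
for th in range(-60,-30,3):
    t=np.radians(th);P=[581.9,-86.3,-0.033];w=fw([80*np.sin(t),102,55+80*np.cos(t)],P)
    print(th,proj(c,w).round(1)[0,1],end=' ')
E
```

```text
13.85 [521.29828564  18.81620465  83.89554049] [-4.95210454  1.35319313 18.57855945] 0.23819529491281968
scene 118 245.97 238.25 pred shift 2.07->2.17 [[0.1 2.3]]
[(array([301.9, 137.3]), 0.89), (array([143.6, 181.7]), 0.87), (array([263.9, 197.2]), 0.7), (array([244.4, 237. ]), 0.62)]
side 91 285.95 215.24 pred shift 2.07->2.17 [[-0.  2.]]
[(array([182.8, 282.6]), 0.82), (array([178.4, 145.3]), 0.73), (array([249.2, 190.3]), 0.63)]
[(array([249.1, 280.6]), 0.81)]
-60 258.8 -57 267.0 -54 275.7 -51 284.9 -48 294.5 -45 304.5 -42 314.7 -39 325.2 -36 335.9 -33 346.6
```

move_arm(
  plan=[
    {"claw":15,"dp":[1.5,0,2],"roll":0},
    {"claw":15,"dp":[3,0,4],"roll":0},
    {"claw":15,"dp":[3,0,4],"roll":0},
    {"claw":15,"dp":[3,0,4],"roll":0},
  ],
)

```text
t: 14.65
position: [518.5, 18.9, 80.1]
eef_rot: [0.015, 1.0, -0.0, 0.003]
force: [-5.8, 1.2, 19.6]
width: 0.241
finger_force: 81.0
```

```bash
python3 kp.py k6; python3 - <<'E'
from fit import *
c=cam('wrist');im=manip.camera('wrist')
print([(np.round(r['centre'],1),round(r['conf'],2)) for r in manip.landmark_of('wrist','handle_ball')[:3]])
for th in range(-66,-42,3):
    t=np.radians(th);P=[581.9,-86.3,-0.033];w=fw([80*np.sin(t),102,55+80*np.cos(t)],P)
    print(th,proj(c,w).round(1)[0,1],end=' ')
E
```

```text
14.65 [518.50423495  18.88881407  80.13205031] [-5.79506053  1.20851563 19.60918818] 0.2409332021428133
scene 104 245.98 238.54 pred shift 2.07->2.17 [[0.1 2.3]]
[(array([338.5, 169.8]), 0.7), (array([299.9, 135.1]), 0.62), (array([148.1, 181.9]), 0.57), (array([260.8, 198.4]), 0.55)]
side 87 286.06 215.24 pred shift 2.07->2.17 [[-0.  2.]]
[(array([248.8, 191.1]), 0.9), (array([181. , 282.7]), 0.79), (array([177.9, 145.4]), 0.55)]
[(array([250.9, 280.4]), 0.64)]
-66 252.9 -63 260.3 -60 268.3 -57 276.8 -54 285.9 -51 295.4 -48 305.3 -45 315.6
```

move_arm(
  plan=[
    {"claw":45,"dp":[0,0,0],"roll":0},
    {"claw":50,"dp":[0,0,0],"roll":0},
    {"claw":50,"dp":[0,0,-2],"roll":0},
    {"claw":50,"dp":[0,0,-30],"roll":0},
    {"claw":50,"dp":[20,20,-80],"roll":0},
    {"claw":50,"dp":[30,60,-120],"roll":0},
    {"claw":50,"dp":[30,80,-120],"roll":0},
    {"claw":50,"dp":[30,80,-120],"roll":0},
    {"claw":50,"dp":[30,80,-120],"roll":0},
  ],
)

```text
t: 16.08
position: [487.9, 99.4, 196.2]
eef_rot: [0.016, 1.0, -0.0, -0.001]
force: [0.4, -0.2, 0.1]
width: 0.589
finger_force: 0.0
```

```bash
python3 kp.py k7; python3 - <<'E'
from fit import *
# keeper shift by template registration (before: round; image pairs k1 pics are 3x crops) 
a=[cv2.imread(f'pics/{n}.png') for n in('crop2','k1','k4','k7')]
# paddle template windows in 3x crops, scene & side halves
for name,(x,y,w,h) in {'scene':(168,205,64,50),'side':(195+390,168,45,50)}.items():
    t=a[1][y:y+h,x:x+w]
    for i,im in enumerate(a):
        S=im[y-15:y+h+21,x-15:x+w+15];r=cv2.matchTemplate(S,t,cv2.TM_CCOEFF_NORMED);_,m,_,l=cv2.minMaxLoc(r);print(name,i,m.round(2),(l[0]-15)/3,(l[1]-15)/3)
print('need paddle-centre shift: scene ~2.0, side ~1.7')
for n,c in(('scene',cs),('side',cd)):
  b=manip.camera(n)
c=cam('wrist');im=manip.camera('wrist');cv2.imwrite('pics/w7.png',im)
bl=manip.landmark_of('wrist','handle_ball');print([(np.round(r['centre'],1),round(r['conf'],2)) for r in bl[:3]])
for th in range(-66,-42,3):
    t=np.radians(th);P=[581.9,-86.3,-0.033];w=fw([80*np.sin(t),102,55+80*np.cos(t)],P)
    print(th,proj(c,w).round(1)[0],end=' ')
u=cv2.imread('pics/k7.png');v=cv2.resize(im,(780,585))[150:390]
cv2.imwrite('pics/m7.png',np.vstack([u,v]))
E
```

```text
16.075 [487.87067671  99.40368979 196.1622308 ] [ 0.36625497 -0.20719745  0.1370879 ] 0.5886570594902559
scene 106 245.99 238.45 pred shift 2.07->2.17 [[0.1 2.3]]
[(array([262.3, 200.7]), 0.9), (array([338.8, 171.5]), 0.88), (array([147.3, 177.8]), 0.78), (array([301.2, 137.1]), 0.59)]
side 89 285.85 215.07 pred shift 2.07->2.17 [[-0.  2.]]
[(array([250.3, 191. ]), 0.9), (array([178.7, 146.7]), 0.79), (array([238.7, 135.9]), 0.59), (array([183.7, 282. ]), 0.57)]Traceback (most recent call last):
  File "<stdin>", line 8, in <module>
AttributeError: 'float' object has no attribute 'round'
```

move_arm(
  plan=[
    {"claw":70,"dp":[-60,-30,-4],"roll":0.015},
    {"claw":70,"dp":[-110,-60,-4],"roll":0.015},
    {"claw":70,"dp":[-140.5,-80.5,-4.4],"roll":0.015},
    {"claw":70,"dp":[-140.5,-80.5,-4.4],"roll":0.015},
    {"claw":70,"dp":[-140.5,-80.5,-4.4],"roll":0.015},
    {"claw":70,"dp":[-140.5,-80.5,-4.4],"roll":0.015},
    {"claw":70,"dp":[-140.5,-80.5,-4.4],"roll":0.015},
  ],
)

```text
t: 17.15
position: [625.6, 15.8, 201.7]
eef_rot: [0.022, 1.0, 0.0, 0.0]
force: [0.7, 0.5, -0.9]
width: 0.821
finger_force: 0.0
```

```bash
cat > w8.py <<'E'
from fit import *
P=[581.9,-86.3,-0.033,2]
def kp(k,r,w,up=5):
    th=k-.6;return fw([-62+r*np.sin(th)-up*np.cos(th),w,87+r*np.cos(th)+up*np.sin(th)],P)
s=manip.sense();print(s['t'],s['position'],s['eef_rot'])
c=cam('wrist');im=manip.camera('wrist');cv2.imwrite('pics/w8.png',im)
o=cv2.imread('pics/w2.png')
def red(i):
    i=i.astype(int);w=np.clip(i[...,2]-np.maximum(i[...,0],i[...,1])-60,0,80).astype(float);w[220:]=0;w[:140]=0;w[:,:90]=0;w[:,170:]=0
    ys,xs=np.mgrid[:384,:512];g=w>20;return (w*xs).sum()/w.sum(),(w*ys).sum()/w.sum(),xs[g].min(),xs[g].max(),ys[g].min(),ys[g].max()
print('old',np.round(red(o),2),'new',np.round(red(im),2))
for k in(2.07,2.1,2.14,2.17,2.2):print(k,proj(c,[kp(k,85,0)]).round(1),np.round([proj(c,kp(k,99,-20))[0],proj(c,kp(k,99,20))[0]],1).tolist())
# register static features (plate bolts) between pictures
g=lambda i:cv2.cvtColor(i,cv2.COLOR_BGR2GRAY)
for x,y in[(72,39),(222,32),(98,213),(228,211),(185,262)]:
    t=g(o)[y-12:y+13,x-12:x+13];r=cv2.matchTemplate(g(im)[y-22:y+23,x-22:x+23],t,5);_,m,_,l=cv2.minMaxLoc(r);print((x,y),l[0]-10,l[1]-10,round(m,2))
b=manip.landmark_of('wrist','handle_ball');print([(np.round(r['centre'],1),round(r['conf'],2)) for r in b[:3]])
for th in range(-66,-42,3):
    t=np.radians(th);w=fw([80*np.sin(t),102,55+80*np.cos(t)],P)
    print(th,proj(c,w).round(1)[0],end=' ')
cv2.imwrite('pics/m8.png',np.hstack([cv2.resize(q[20:240,20:290],(400,326)) for q in(o,im)]))
E
python3 w8.py
```

```text
17.15 [625.60045194  15.84196061 201.69496181] [2.24048546e-02 9.99748975e-01 8.80965764e-05 4.67644394e-05]
old [128.04 175.75 103.   151.   158.   190.  ] new [129.85 174.08 106.   153.   157.   188.  ]
2.07 [[123.2 174.5]] [[100.8, 192.1], [149.1, 191.5]]
2.1 [[124.5 174.2]] [[102.5, 191.5], [150.3, 190.9]]
2.14 [[126.1 173.6]] [[104.7, 190.5], [151.8, 190.0]]
2.17 [[127.3 173.1]] [[106.3, 189.7], [152.9, 189.2]]
2.2 [[128.5 172.5]] [[107.8, 188.8], [154.0, 188.3]]
(72, 39) -1 0 0.99
(222, 32) -1 0 0.99
(98, 213) -1 -1 0.99
(228, 211) -2 0 0.94
(185, 262) -1 -1 0.98
[(array([251.2,  53.3]), 0.69)]
-66 [250.   44.7] -63 [250.   46.6] -60 [250.   48.7] -57 [250.   51.3] -54 [250.   54.2] -51 [250.   57.5] -48 [250.   61.1] -45 [250.   65.1]
```

View pics/m8.png

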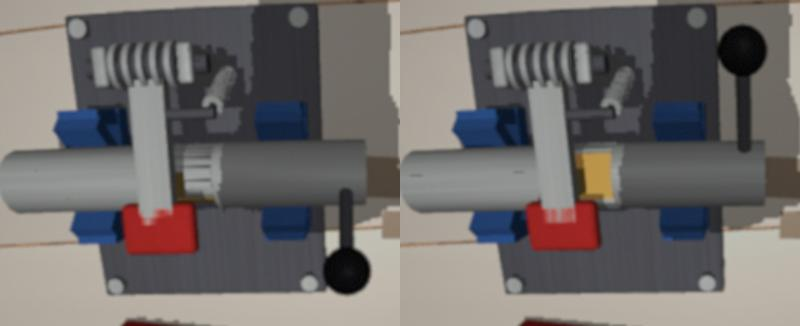

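Left is before, with the foot on the round and the ball low. Right is now: the flat faces up under the foot and the ball has swung to -x. The keeper reads about 2.15, so I'll measure the flat's tilt from its brass edges.

```bash
python3 - <<'E'
from fit import *
P=[581.9,-86.3,-0.033,2]
c=cam('wrist');im=cv2.imread('pics/w8.png')
h=cv2.cvtColor(im,cv2.COLOR_BGR2HSV);m=cv2.inRange(h,(12,100,60),(30,255,255))
x0,x1=140,175
for col in range(x0,x1,3):
    r=np.nonzero(m[100:180,col])[0]+100
    g=cv2.cvtColor(im,cv2.COLOR_BGR2GRAY)[100:185,col]
    print(col,(r.min(),r.max(),len(r)) if len(r) else None)
print(im[108:170:2,156].tolist())
# calibrate row offset with shaft silhouette
for d in(-20,-15,-10,-5,0,5,10,15,20):
    t=np.radians(d);n=np.array([np.sin(t),np.cos(t)]);u=np.array([np.cos(t),-np.sin(t)])
    f=lambda e,y:proj(c,fw([14*n[0]+e*u[0],y,55+14*n[1]+e*u[1]],P))[0]
    print(d,'y=18 edges -x,+x:',f(-14,18).round(1),f(14,18).round(1))
E
```

```text
140 (np.int64(124), np.int64(139), 16)
143 (np.int64(124), np.int64(154), 27)
146 (np.int64(124), np.int64(154), 31)
149 (np.int64(124), np.int64(154), 31)
152 (np.int64(124), np.int64(153), 30)
155 (np.int64(123), np.int64(153), 31)
158 (np.int64(123), np.int64(153), 31)
161 (np.int64(123), np.int64(153), 31)
164 None
167 None
170 None
173 None
[[51, 46, 45], [52, 49, 48], [51, 48, 48], [50, 47, 47], [75, 75, 74], [86, 87, 85], [119, 120, 117], [119, 131, 138], [80, 148, 182], [76, 151, 187], [75, 149, 186], [75, 149, 186], [74, 148, 185], [76, 150, 186], [74, 149, 185], [76, 151, 187], [74, 149, 185], [77, 151, 187], [75, 149, 186], [75, 149, 185], [75, 150, 187], [66, 135, 169], [49, 100, 131], [84, 105, 120], [90, 91, 89], [58, 59, 58], [52, 51, 50], [66, 62, 60], [84, 78, 77], [83, 77, 76], [82, 76, 76]]
-20 y=18 edges -x,+x: [154.5 118.7] [154.1 150.6]
-15 y=18 edges -x,+x: [154.1 119.7] [154.6 152.2]
-10 y=18 edges -x,+x: [153.7 121. ] [155.  153.7]
-5 y=18 edges -x,+x: [153.3 122.3] [155.5 155. ]
0 y=18 edges -x,+x: [153.  123.9] [156.1 156.2]
5 y=18 edges -x,+x: [152.7 125.5] [156.6 157.2]
10 y=18 edges -x,+x: [152.5 127.3] [157.2 158.1]
15 y=18 edges -x,+x: [152.3 129.1] [157.7 158.8]
20 y=18 edges -x,+x: [152.2 131. ] [158.3 159.3]
```

```bash
python3 - <<'E'
from fit import *
P=[581.9,-86.3,-0.033,2]
c=cam('wrist');im=cv2.imread('pics/w8.png');g=cv2.cvtColor(im,cv2.COLOR_BGR2GRAY).astype(int)
for y in(28,35,45):
    s=np.array([proj(c,fw([20*np.sin(a),y,55+20*np.cos(a)],P))[0] for a in np.linspace(-np.pi,np.pi,721)])
    col=int(s[:,0].mean());G=g[100:180,col-1:col+2].mean(1)
    print(y,col,s[:,1].min().round(1),s[:,1].max().round(1));print(G.round().astype(int)[8:26].tolist(),'from 108;',G.round().astype(int)[52:75].tolist(),'from 152')
E
```

```text
28 169 115.3 160.0
[77, 65, 53, 47, 48, 49, 49, 52, 64, 80, 92, 100, 105, 108, 112, 115, 119, 118] from 108; [82, 84, 86, 86, 83, 75, 64, 56, 50, 52, 64, 74, 77, 77, 77, 79, 77, 78, 78, 78, 78, 77, 77] from 152
35 177 115.1 159.9
[64, 54, 48, 48, 48, 48, 48, 53, 60, 70, 75, 80, 81, 84, 84, 87, 88, 88] from 108; [78, 76, 72, 69, 65, 62, 57, 55, 63, 74, 77, 76, 77, 76, 77, 77, 76, 76, 76, 77, 76, 77, 77] from 152
45 188 114.9 159.7
[49, 49, 48, 49, 49, 49, 50, 54, 63, 71, 76, 80, 80, 83, 85, 86, 88, 87] from 108; [78, 75, 72, 69, 65, 61, 57, 50, 51, 64, 74, 78, 77, 75, 77, 76, 76, 77, 76, 76, 76, 75, 75] from 152
```

Relative to the shaft's silhouette, the flat is over-rolled by about 6–7° (tilt ≈ -6.5°), with the keeper at about 2.15. That's too close to the lower limit, so I'll re-grip the ball and roll it back about 6°.

move_arm(
  plan=[
    {"claw":50,"dp":[50,-1,0],"roll":-0.012},
    {"claw":50,"dp":[106,-2.5,0],"roll":-0.012},
    {"claw":50,"dp":[106,-2.5,0],"roll":-0.012},
    {"claw":50,"dp":[106,-2.5,50],"roll":-0.012},
    {"claw":50,"dp":[106,-2.5,100],"roll":-0.012},
    {"claw":50,"dp":[106,-2.5,120.5],"roll":-0.012},
    {"claw":50,"dp":[106,-2.5,120.5],"roll":-0.012},
    {"claw":15,"dp":[106,-2.5,120.5],"roll":-0.012},
    {"claw":15,"dp":[106,-2.5,120.5],"roll":-0.012},
    {"claw":15,"dp":[106,-2.5,120.5],"roll":-0.012},
    {"claw":15,"dp":[106,-2.5,120.5],"roll":-0.012},
  ],
  force=80,
)

```text
t: 18.62
position: [522.0, 18.6, 82.5]
eef_rot: [0.016, 1.0, 0.001, 0.002]
force: [0.9, 5.4, 4.9]
width: 0.237
finger_force: 78.1
```

move_arm(
  plan=[
    {"claw":15,"dp":[-1.5,0,-2],"roll":0},
    {"claw":15,"dp":[-3,0,-4],"roll":0},
    {"claw":15,"dp":[-4.5,0,-6],"roll":0},
    {"claw":15,"dp":[-6,0,-8],"roll":0},
    {"claw":15,"dp":[-6,0,-8],"roll":0},
    {"claw":15,"dp":[-6,0,-8],"roll":0},
  ],
)

```text
t: 19.38
position: [525.9, 17.6, 88.6]
eef_rot: [0.017, 1.0, 0.0, -0.0]
force: [-0.3, 4.9, -5.6]
width: 0.24
finger_force: 78.4
```

```bash
python3 - <<'E'
from fit import *
P=[581.9,-86.3,-0.033];print(manip.sense()['position'],manip.sense()['width'])
c=cam('wrist');im=manip.camera('wrist')
print([(np.round(r['centre'],1),round(r['conf'],2)) for r in manip.landmark_of('wrist','handle_ball')[:3]])
for th in range(-60,-39,3):
    t=np.radians(th);w=fw([80*np.sin(t),102,55+80*np.cos(t)],P)
    print(th,w.round(),proj(c,w).round(1)[0,1])
E
```

```text
[525.92776593  17.55903165  88.58271077] 0.2396974095820746
[(array([249.2, 271. ]), 0.95)]
-60 [516.  18.  95.] 244.8
-57 [518.  18.  99.] 252.6
-54 [521.  18. 102.] 260.9
-51 [523.  18. 105.] 269.6
-48 [526.  18. 109.] 278.8
-45 [529.  18. 112.] 288.4
-42 [532.  17. 114.] 298.3
```

move_arm(
  plan=[
    {"claw":45,"dp":[0,0,0],"roll":0},
    {"claw":50,"dp":[0,0,0],"roll":0},
    {"claw":50,"dp":[0,0,0],"roll":0},
    {"claw":50,"dp":[0,0,-40],"roll":0},
    {"claw":50,"dp":[0,0,-90],"roll":0},
    {"claw":70,"dp":[0,0,-113],"roll":0},
    {"claw":70,"dp":[-50,0,-113],"roll":0},
    {"claw":70,"dp":[-99.5,0,-113],"roll":0.015},
    {"claw":70,"dp":[-99.5,0,-113],"roll":0.015},
    {"claw":70,"dp":[-99.5,0,-113],"roll":0.015},
    {"claw":70,"dp":[-99.5,0,-113],"roll":0.015},
  ],
)

```text
t: 20.85
position: [624.6, 13.9, 202.3]
eef_rot: [0.024, 1.0, -0.0, -0.0]
force: [0.4, 0.6, -0.0]
width: 0.815
finger_force: 0.0
```

```bash
python3 w8.py; python3 - <<'E'
from fit import *
P=[581.9,-86.3,-0.033,2]
c=cam('wrist');im=cv2.imread('pics/w8.png')
m=cv2.inRange(cv2.cvtColor(im,cv2.COLOR_BGR2HSV),(12,100,60),(30,255,255));g=cv2.cvtColor(im,cv2.COLOR_BGR2GRAY)
for col in(150,155,160):
    r=np.nonzero(m[100:180,col])[0]+100;print(col,r.min(),r.max())
s=np.array([proj(c,fw([20*np.sin(a),45,55+20*np.cos(a)],P))[0] for a in np.linspace(-np.pi,np.pi,721)]);col=int(s[:,0].mean())
print('shaft model',s[:,1].min().round(1),s[:,1].max().round(1),g[110:122,col].tolist(),g[154:168,col].tolist())
for d in(-15,-10,-5,0,5,10):
    t=np.radians(d);n=np.array([np.sin(t),np.cos(t)]);u=np.array([np.cos(t),-np.sin(t)])
    print(d,[proj(c,fw([14*n[0]+e*u[0],18,55+14*n[1]+e*u[1]],P))[0,1].round(1) for e in(-14,14)])
E
```

```text
20.85 [624.56519942  13.89344684 202.27240765] [ 2.43889573e-02  9.99702529e-01 -5.04706169e-05 -1.70945048e-04]
old [128.04 175.75 103.   151.   158.   190.  ] new [133.16 175.93 109.   156.   158.   189.  ]
2.07 [[126.1 176. ]] [[103.8, 193.6], [152.0, 192.9]]
2.1 [[127.3 175.7]] [[105.5, 193.0], [153.1, 192.2]]
2.14 [[128.9 175.1]] [[107.6, 192.0], [154.6, 191.3]]
2.17 [[130.1 174.6]] [[109.1, 191.2], [155.7, 190.5]]
2.2 [[131.2 173.9]] [[110.6, 190.3], [156.7, 189.6]]
(72, 39) 1 2 0.99
(222, 32) 0 2 0.98
(98, 213) 1 0 0.99
(228, 211) 0 1 0.94
(185, 262) 1 0 0.99
[(array([247.6,  59.4]), 0.88)]
-66 [252.2  46.3] -63 [252.2  48.1] -60 [252.2  50.3] -57 [252.2  52.9] -54 [252.3  55.8] -51 [252.3  59. ] -48 [252.4  62.7] -45 [252.4  66.7] 150 127 155
155 127 157
160 127 155
shaft model 116.1 160.8 [48, 48, 50, 51, 48, 47, 54, 61, 68, 74, 80, 81] [75, 74, 70, 67, 63, 58, 50, 52, 65, 74, 77, 77, 75, 77]
-15 [np.float64(121.2), np.float64(153.5)]
-10 [np.float64(122.4), np.float64(155.0)]
-5 [np.float64(123.8), np.float64(156.3)]
0 [np.float64(125.3), np.float64(157.5)]
5 [np.float64(126.9), np.float64(158.5)]
10 [np.float64(128.7), np.float64(159.3)]
```

The flat is now level (middle row 141.5 against 141.4 expected at zero tilt). The keeper has dropped further, to about 2.17, and the gripper is clear.

```bash
python3 -c "
from workcell import manip;print(manip.job_done())"
```

```text
the job is handed in; nothing more can be done
None
```

The job is handed in, but no verdict came back: by my camera measurements the keeper's foot is down on the flat (about 2.17 rad) with the shaft still in its V-block, no bystander was touched, and the gripper is clear after about 21 s.

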